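Clamp a sign plaque in the lettering jig

ROBOT

A 6-joint arm with a two-finger parallel gripper is mounted at the origin on the work surface. World frame = base frame: x ahead of the robot, y to its left, z up, the work surface at z = 0. Lengths are in m, angles in rad, forces in N, time in s.
With the tool pointing down it reaches from about 0.35 to 0.775 m from the base axis. Payload 7.3 kg.
Tool frame: the origin (TCP) lies at the centre of the arm's flange, where the gripper is bolted on; the fingertips stand 178 mm ahead of it and the grasp point (between the pads) lies 159 mm ahead of it; x points along the fingers, y is the direction in which the jaws open and shut, and the axes are right-handed (so a half turn about x gives the same grasp; the last joint's range is limited). The gripper opens to 92 mm and grips with 3 to 60 N. Pads are 19 mm wide; open, the fingers measure 130 mm over their backs; the gripper's body (75 mm by 190 mm) begins 47 mm behind the grasp point.
Start: joints at [-1.388, 0.342, 1.524, -0, 1.275, -0.146], TCP at [0.17, -0.497, 0.405] pointing down, gripper open.
Joint ranges: [-2.53, 2.53], [-0.77, 2.02], [0.04, 2.7], [-1, 4.14], [0.28, 2.66], [-3.11, 3.11]. Speed limits (rad/s): [2.57, 2.57, 3.14, 3.14, 3.14, 3.14].

INTERFACE

Orientations are given as [roll, pitch, yaw] about the fixed x, y, z axes, in that order (R = Rz(yaw) Ry(pitch) Rx(roll)).
In Python, from cell import readout, cams, workorder gives the robot as it stands.
- The arm moves only by the shell command python3 -m inch 'ROWS' [FORCE]. ROWS is text: rows parted by semicolons, each of 5 numbers parted by spaces: the shift along the world's x, y, z in mm, then the turn about the world's z in rad, then the opening, from 0 (shut) to 1 (fully open). A call has 1 to 8 rows; each row shifts and turns the commanded pose from where the row before left it; what a row does not reach is not made up. A row lasts 1/12 s, in which the tool goes at most 41.7 mm and 7.16 degrees, less where a joint would pass 70% of its speed; a pose out of reach is approached as far as the arm can. A call is refused whole if a number of a shift passes 41.7 or a number of a turn 0.125, either way. A call with a gripper value outside its range is refused whole. The fingers move at their own pace and stop on an object; FORCE is the grip in N (left out, the last holds). Time passes only in rows, so rows that do not move let the fingers close. It gives the time, the measured TCP pose, the force and the opening at its end, in the units of the state.
- readout.observe(): the state, without advancing time (a new reading comes with each control period).
- cams.read_camera(name): name is "scene" or "top" or "wrist"; returns a dict with "color" (400x640x3 uint8, red, green, blue), "fx", "fy", "cx", "cy" (pixels), "world_to_cam" (4x4, takes a point from world to camera coordinates); the wrist camera has in their place "T_tool_cam" (4x4, takes a point from camera to tool coordinates, whose origin is the TCP and whose axes are the tool frame's). Camera axes: x right, y down, z forward; pixel columns grow to the right and rows downward; lengths in m; the calibration is good to about 2 mm. A picture is of the moment at which its call begins: read the wrist's pose just before it. There is no depth.
- workorder.hand_in(): hands the job in, once; it reports no verdict.
The state is a dict: "time": time; "qpos": joint angles; "qvel": joint speeds; "joint_efforts": joint torques, N m; "tool_pos": TCP position; "tool_rot": TCP orientation; "contact_force": force on the tool from outside, world axes, zero at the start; "torque": the same for the moment, N m; "opening": finger opening in m.
Only numpy, scipy, OpenCV 4.12 (cv2) and the standard library are available. Lean on these libraries where they do the work, as an engineer would, in place of code of your own. Each camera call takes 0.05 s, during which the arm holds its last target.

TASK

Lay the teal sign plaque flat on the plywood lettering jig, face up, lengthways along the two back stops and up against them and the end stop, then lock it there: swing the red clamp handle round by its black knob so that it climbs over the brass cam and drops fully into the low notch, with its rubber pad down on the plaque. If the clamp is in the way of the plaque, swing it aside first. Leave the two paint tins, the brush pot and the squeeze bottle standing where they are.

Things in the scene. Friction and masses are not known exactly. Their poses are not given: they have to be found in the camera images.
- plaque_center (a point): Centre (half-way up) of the loose sign plaque: a teal wooden bar with a cream border line on its face, 50 mm wide (its x) by 170 mm long (its y) by 15 mm thick (z up, face up), 120 g. It starts flat on the table. Either end may go to either end of the jig.
- seat (a point): Where the plaque's centre must come, 25.5 mm above the table; axes as the jig's: x across the plaque, y along it, z up. The faces of the two back stops lie 25 mm away in +x, the stops centred 65 mm either side in y (100 mm open gap between them, for a finger); the face of the end stop lies 85 mm away in -y.
- pivot (a point): Foot of the clamp's upright pivot on the top of the jig board, 110 mm from the seat in jig -x; axes as the jig's. A low brass cam rail (42 mm radius, at most 23 mm above the board) curves round it on its -x, -y side. The clamp's tongue hinders laying the plaque from above when latch_turn is over about 0.75; below 0.6 the seat is free.
- knob (a point): Centre of the upright black grip knob, 26 mm diameter, 52 mm tall, standing on the red handle arm (20 mm wide, 10 mm thick), 80 mm from the pivot axis. It swings and rises with the clamp; it can turn within fingers that hold it. Its centre is 87 mm above the table while parked, 96 mm on the cam's top, about 82 mm locked on a plaque.
- pad (a point): Centre of the underside of the rubber pad (24 mm diameter, 13 mm high) under the red clamp tongue, opposite the knob, 105 mm from the pivot axis. The tongue is 28 mm wide, 10 mm thick, and reaches 120 mm from the pivot axis; while parked the pad's underside is 38 mm and the tongue's top 61 mm above the table.
- latch_turn (a joint): Clamp angle about the vertical pivot, growing clockwise from above, -0.05 to 1.92 (end). At 1.82 the tongue points along jig +x over the plaque, the knob along jig -x. Level track to 1.05 (stays where left); the cam climbs to 1.42 (slides back), is level to 1.58, then falls steeply into the low notch, 1.73 to 1.92. About 5 N at the knob turns it over the cam.
- latch_lift (a joint): Height of the clamp, m: 0 on the level track where it starts, +0.009 on top of the cam, -0.005 in the notch with the pad on a plaque that lies flat, -0.007 in the notch with none. A spring and its weight press it down with about 8 N; it may also be lifted by hand, to at most +0.013.
- tin_yellow_center (a point): Centre (half-way up) of a closed paint tin with a yellow band, 66 mm diameter, 90 mm tall, upright near the jig; leave it.
- tin_blue_center (a point): Centre (half-way up) of a closed paint tin with a blue band, 66 mm diameter, 90 mm tall, upright near the jig; leave it.
- brush_pot_center (a point): Centre of a steel pot, 64 mm diameter, 85 mm tall, upright (this point half-way up the pot), with brushes that reach 170 mm above the table; near the plaque; leave it.
- squeeze_bottle_center (a point): Centre (half-way up) of a white squeeze bottle, 56 mm diameter, 135 mm tall with its nozzle, upright near the plaque; leave it.
- jig: The fixed jig: plywood board, 210 mm in its x by 240 mm in its y, 18 mm thick (top at z = 18 mm); origin at the centre of its underside. Aluminium stops stand 10 mm above the board: two back stops (12 by 30 mm) and one end stop. The +y end and the -x side of the plaque's place are open.
Not all that is in view belongs to the job. Of the things that look like the part that bears plaque_center, take the one that is nearest to the robot's base at the start.

How it is judged:
On the way, in this order (a step that is already met when the one before it is completed fails the run):
1. the plaque lies home on the jig, against the stops, with the clamp not yet in the notch (horizontal distance between plaque_center and seat below 0.008 m and z of plaque_center in the frame of seat between -0.003 and 0.003 m and angle between the y axis of plaque_center and the y axis of seat, either way round below 0.07 rad and angle between plaque_center's own z axis and vertical below 0.06 rad and not (value of joint latch_turn above 1.68 rad and value of joint latch_lift below -0.003 m)), for 0.2 s.
2. the clamp has dropped into the low notch (value of joint latch_turn above 1.68 rad and value of joint latch_lift below -0.003 m), for 0.2 s.
At the end, for the whole second after the job is handed in: Plaque flat on the jig, face up, centre within 8 mm sideways and 3 mm in height of the seat, within 0.07 rad of the stops; clamp past 1.68 rad and over 3 mm below its parked level (in the notch), at rest; the four bystanders upright, within 30 mm of their start (all of step 2 and horizontal distance between plaque_center and seat below 0.008 m and z of plaque_center in the frame of seat between -0.003 and 0.003 m and angle between the y axis of plaque_center and the y axis of seat, either way round below 0.07 rad and angle between plaque_center's own z axis and vertical below 0.06 rad and velocity of joint latch_turn below 0.1 rad/s and distance of each of tin_yellow_center, tin_blue_center, brush_pot_center, squeeze_bottle_center from where it was at the start of the episode below 0.03 m and angle between each of tin_yellow_center, tin_blue_center, brush_pot_center, squeeze_bottle_center's own z axis and vertical below 0.25 rad); the robot touches nothing.
It fails at once if the yellow tin is knocked over or moved more than 30 mm (distance of tin_yellow_center from where it was at the start of the episode above 0.03 m or angle between tin_yellow_center's own z axis and vertical above 0.25 rad).
It fails at once if the blue tin is knocked over or moved more than 30 mm (distance of tin_blue_center from where it was at the start of the episode above 0.03 m or angle between tin_blue_center's own z axis and vertical above 0.25 rad).
It fails at once if the brush pot is knocked over or moved more than 30 mm (distance of brush_pot_center from where it was at the start of the episode above 0.03 m or angle between brush_pot_center's own z axis and vertical above 0.25 rad).
It fails at once if the squeeze bottle is knocked over or moved more than 30 mm (distance of squeeze_bottle_center from where it was at the start of the episode above 0.03 m or angle between squeeze_bottle_center's own z axis and vertical above 0.25 rad).
It also fails if it takes over 72 s, if anything falls off the work surface, if the arm or the gripper's body presses on something with over 40 N, if the wrist force passes 120 N, or if a joint passes its speed limit or range.

## Working session

There is one attempt and no reset: what is moved stays moved. The work goes in short steps, Python scripts to look and compute and a shell command to move; the robot and the scene stay as the last step left them, time stands still between calls to the robot, and variables do not carry over. Pictures are saved under pics/ and viewed, and the job is handed in when it is done.

```bash
ls; mkdir -p pics; python3 - <<'E'
from cell import readout, cams
import cv2
s=readout.observe();print({k:s[k] for k in ('time','tool_pos','tool_rot','opening')})
for n in('scene','top','wrist'):
    c=cams.read_camera(n);cv2.imwrite(f'pics/{n}0.png',c['color'][...,::-1]);print(n,c['fx'],c['cx'],c['cy'])
    print(c.get('world_to_cam',c.get('T_tool_cam')).round(4).tolist() if hasattr(c.get('world_to_cam',c.get('T_tool_cam')),'round') else c)
E
```

```text
pics
{'time': 0.0, 'tool_pos': array([ 0.16953381, -0.49673329,  0.40404267]), 'tool_rot': array([-1.70667915,  1.56924266,  1.76373497]), 'opening': 0.09190269634614869}
scene 473.5813273116236 313.8590754365779 203.67628637899216
[[0.1261, 0.9919, -0.0118, -0.0381], [0.8244, -0.1114, -0.5549, -0.3665], [-0.5518, 0.0602, -0.8318, 1.7885], [0.0, 0.0, 0.0, 1.0]]
top 493.4195363765447 326.3592939592065 193.45310513809025
[[-0.0319, -0.9995, -0.0003, -0.0256], [-0.9788, 0.0313, -0.2023, 0.5355], [0.2022, -0.0062, -0.9793, 1.4806], [0.0, 0.0, 0.0, 1.0]]
wrist 330.17421004259916 319.2640636465336 194.06061695874484
[[-0.0003, -0.297, 0.9549, 0.0203], [1.0, 0.0001, 0.0003, -0.0001], [-0.0002, 0.9549, 0.297, -0.0807], [0.0, 0.0, 0.0, 1.0]]
```

View pics/top0.png

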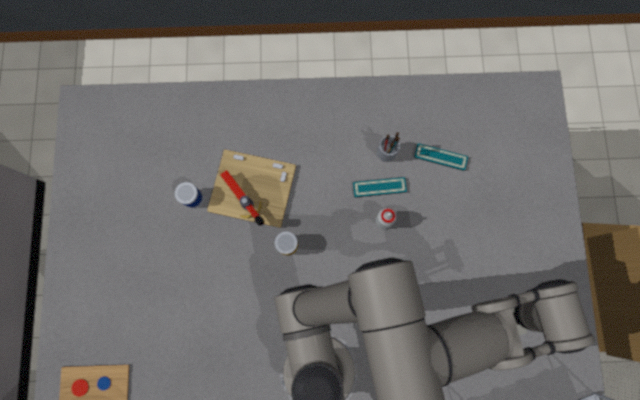

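View pics/scene0.png

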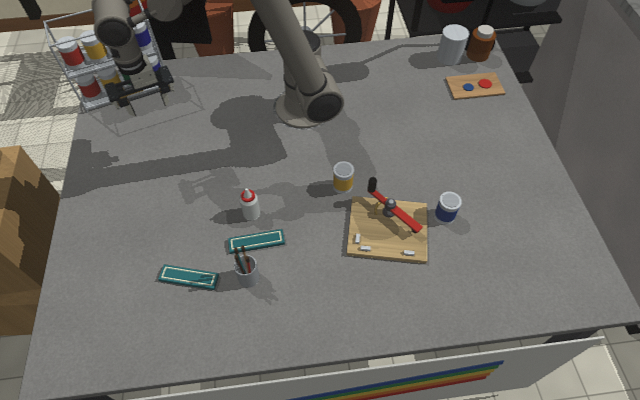

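View pics/wrist0.png

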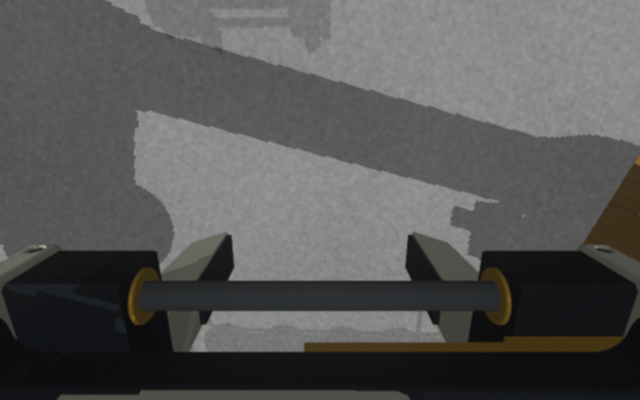

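Candidates for the plaque: teal bar at top px (380,187) / scene px (256,241), and a second teal bar at top px (442,157) / scene px (188,277). The first looks nearer the base. I'll check this in a crop and with ray casts.

```bash
cat > h.py <<'E'
import numpy as np, cv2
from cell import readout, cams
from scipy.spatial.transform import Rotation as R
def cam(n):
    s=readout.observe(); c=cams.read_camera(n)
    if n=='wrist':
        T=np.eye(4);T[:3,:3]=R.from_euler('xyz',s['tool_rot']).as_matrix();T[:3,3]=s['tool_pos']
        c['c2w']=T@np.array(c['T_tool_cam'])
    else: c['c2w']=np.linalg.inv(np.array(c['world_to_cam']))
    return c
def ray(c,u,v):
    d=c['c2w'][:3,:3]@np.array([(u-c['cx'])/c['fx'],(v-c['cy'])/c['fy'],1]);return c['c2w'][:3,3],d
def on(c,u,v,z):
    o,d=ray(c,u,v);return o+d*(z-o[2])/d[2]
def proj(c,p):
    q=np.linalg.inv(c['c2w'])@np.append(p,1);return q[0]/q[2]*c['fx']+c['cx'],q[1]/q[2]*c['fy']+c['cy']
E
python3 - <<'E'
from h import *
for n in('top','scene'):
    c=cam(n);im=c['color'];hsv=cv2.cvtColor(im,cv2.COLOR_RGB2HSV)
    m=cv2.inRange(hsv,(80,100,40),(98,255,255))
    m=cv2.morphologyEx(m,cv2.MORPH_CLOSE,np.ones((5,5)))
    for k in cv2.findContours(m,0,2)[0]:
        if cv2.contourArea(k)<200: continue
        (u,v),wh,a=cv2.minAreaRect(k);b=cv2.boxPoints(((u,v),wh,a))
        P=[on(c,*p,0.015)[:2] for p in b];print(n,'teal',(round(u),round(v)),on(c,u,v,0.015).round(4),np.round(P,3).tolist())
    m=cv2.inRange(hsv,(0,170,80),(6,255,255))|cv2.inRange(hsv,(172,170,80),(180,255,255))
    for k in cv2.findContours(m,0,2)[0]:
        if cv2.contourArea(k)<80: continue
        r=cv2.minAreaRect(k);print(n,'red',np.round(cv2.boxPoints(r)).tolist())
    m=cv2.inRange(hsv,(10,60,110),(25,200,255))
    for k in cv2.findContours(m,0,2)[0]:
        if cv2.contourArea(k)<1500: continue
        b=cv2.boxPoints(cv2.minAreaRect(k));print(n,'wood',b.round().tolist(),np.round([on(c,*p,0.018)[:2] for p in b],3).tolist())
    if n=='top': a=cv2.resize(im[130:260,160:480],None,fx=2.5,fy=2.5,interpolation=2)
    else: a=cv2.resize(im[150:300,150:470],None,fx=2.5,fy=2.5,interpolation=2)
    cv2.imwrite(f'pics/{n}1.png',a[...,::-1])
E
```

```text
top teal (379, 187) [ 0.559  -0.2135  0.015 ] [[0.577, -0.128], [0.589, -0.297], [0.541, -0.299], [0.529, -0.131]]
top teal (441, 156) [ 0.6534 -0.4182  0.015 ] [[0.655, -0.33], [0.702, -0.345], [0.652, -0.507], [0.605, -0.49]]
top red [[72.0, 380.0], [87.0, 380.0], [87.0, 395.0], [72.0, 395.0]]
top red [[220.0, 175.0], [226.0, 170.0], [245.0, 194.0], [238.0, 199.0]]
top wood [[59.0, 364.0], [128.0, 364.0], [128.0, 399.0], [59.0, 399.0]] [[0.05, 0.769], [0.043, 0.564], [-0.055, 0.559], [-0.049, 0.761]]
top wood [[207.0, 211.0], [221.0, 148.0], [296.0, 164.0], [282.0, 228.0]] [[0.497, 0.338], [0.705, 0.295], [0.641, 0.053], [0.436, 0.101]]
scene teal (188, 277) [ 0.6575 -0.4169  0.015 ] [[0.657, -0.503], [0.604, -0.498], [0.658, -0.33], [0.709, -0.339]]
scene teal (256, 242) [ 0.5696 -0.2125  0.015 ] [[0.543, -0.3], [0.531, -0.13], [0.596, -0.126], [0.607, -0.292]]
scene red [[391.0, 211.0], [395.0, 205.0], [422.0, 226.0], [417.0, 232.0]]
scene wood [[346.0, 253.0], [352.0, 195.0], [432.0, 203.0], [426.0, 261.0]] [[0.645, 0.054], [0.439, 0.107], [0.503, 0.355], [0.701, 0.285]]
```

View pics/top1.png

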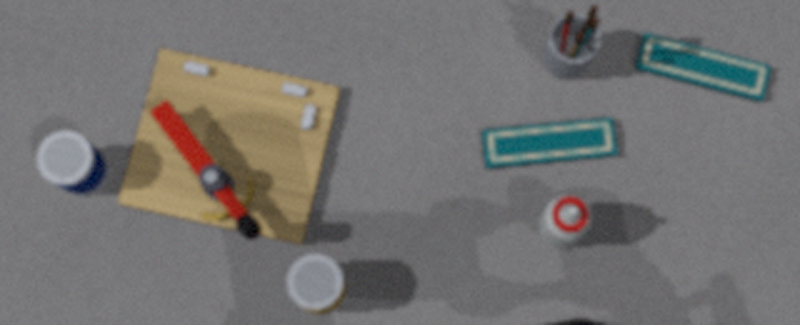

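View pics/scene1.png

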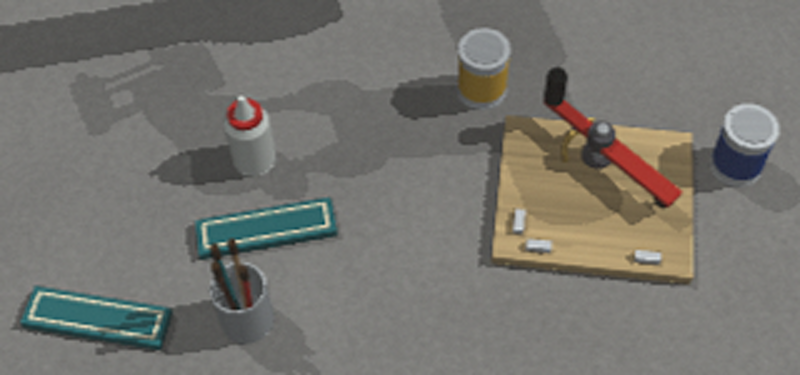

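Two views agree that the teal bar at top px (380,187) is the nearer: 0.60 m from the base against 0.78 m. It has the cream border, so it is the plaque. The clamp sits at about 0.9, so it needs swinging aside. Next I'll measure the rest.

```bash
python3 - <<'E'
from h import *
c=cam('top');im=c['color']
hsv=cv2.cvtColor(im,cv2.COLOR_RGB2HSV)
roi=np.zeros(im.shape[:2],np.uint8);roi[145:230,205:300]=1
m=cv2.inRange(hsv,(0,0,165),(180,45,255))*roi
for k in cv2.findContours(m,0,2)[0]:
    r=cv2.minAreaRect(k);M=cv2.moments(k)
    if M['m00']>5:
        u,v=M['m10']/M['m00'],M['m01']/M['m00'];print('stop',(round(u,1),round(v,1)),M['m00'],on(c,u,v,.028).round(4))
m=cv2.inRange(hsv,(0,0,0),(180,255,45))*roi
for k in cv2.findContours(m,0,2)[0]:
    if cv2.contourArea(k)>20:
        x=cv2.minEnclosingCircle(k);print('dark',x,on(c,*x[0],.1).round(3))
for n,u,v,z in[('yel',286,243,.09),('blue',187,193,.09),('bottle',387.5,216,.11),('pot',389,147,.085),('pivot?',245,201,.075),('tip',223,173,.061)]:
    print(n,on(c,u,v,z).round(3))
for w,box in(('top',(145,235,200,305)),('scene',(170,270,335,445))):
    im=cam(w)['color'];a,b,d,e=box
    cv2.imwrite(f'pics/{w}2.png',cv2.resize(im[a:b,d:e],None,fx=6.5 if w=='top' else 6,fy=6.5 if w=='top' else 6,interpolation=2)[...,::-1])
E
```

```text
stop (282.6, 175.9) 16.0 [0.6014 0.095  0.028 ]
stop (276.8, 165.2) 15.5 [0.6376 0.1129 0.028 ]
stop (237.9, 156.6) 16.0 [0.67   0.2377 0.028 ]
dark ((259.0, 220.5), 4.031229019165039) [0.449 0.161 0.1  ]
yel [0.38  0.082 0.09 ]
blue [0.542 0.381 0.09 ]
bottle [ 0.449 -0.222  0.11 ]
pot [ 0.669 -0.242  0.085]
pivot? [0.515 0.207 0.075]
tip [0.609 0.278 0.061]
```

View pics/top2.png

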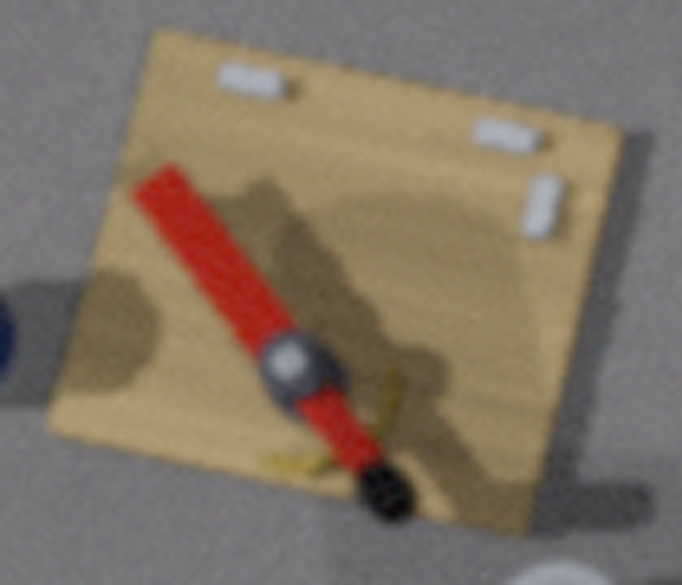

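View pics/scene2.png

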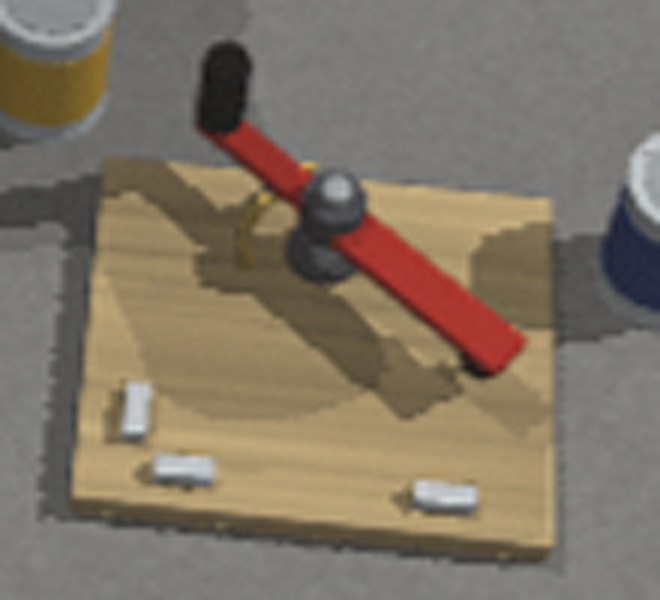

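```bash
cat >> h.py <<'E'
def st():
    s=readout.observe();M=R.from_euler('xyz',s['tool_rot']).as_matrix()
    print('t',round(s['time'],2),'tcp mm',(s['tool_pos']*1000).round(1),'jaw ang',round(np.arctan2(M[1,1],M[0,1]),3),'down',M[:,0].round(3),'F',np.round(s['contact_force'],1),'op mm',round(s['opening']*1000,1),'q',np.round(s['qpos'],2))
E
python3 -c "from h import *;st()"; python3 -m inch '41 0 0 0 1;41 0 0 0 1;41 20 0 0 1;41 40 0 0 1;41 40 0 0 1;41 40 0 0 1;20 40 0 0 1;0 40 0 0 1';python3 -c "from h import *;st()"
```

```text
t 0.4 tcp mm [ 169.6 -496.8  404.6] jaw ang -1.242 down [-0.  0. -1.] F [ 0.2 -0.1 -0.3] op mm 91.9 q [-1.39  0.34  1.52  0.    1.28 -0.15]
time: 1.07
tool_pos: [0.3996, -0.3126, 0.4043]
tool_rot: [2.563, 1.569, -0.248]
contact_force: [0.8, 1.1, 0.0]
opening: 0.0921
t 1.07 tcp mm [ 399.6 -312.6  404.3] jaw ang -1.241 down [ 0.002 -0.    -1.   ] F [0.8 1.1 0. ] op mm 92.1 q [-0.82  0.31  1.57  0.    1.26  0.43]
```

```bash
python3 -m inch '5 40 0 0.05 1;5 40 0 0.05 1;5 40 0 0.05 1;5 40 0 0.05 1;5 40 0 0.05 1;5 40 0 0.05 0.8;5 40 0 0 0.6;5 40 0 0 0.5' >/dev/null;python3 -m inch '5 40 -10 0 0.5;4 40 -10 0 0.5;4 40 -10 0 0.5;0 36 -10 0 0.5;0 0 0 0 0.5;0 0 0 0 0.5' >/dev/null;python3 -c "
from h import *;st()
for n in('wrist','top'):
    c=cam(n);cv2.imwrite(f'pics/{n}3.png',(c['color'] if n=='wrist' else cv2.resize(c['color'][100:300,160:480],None,fx=2.5,fy=2.5))[...,::-1])
    print(proj(c,[.4529,.1633,.113]))
"
```

```text
t 2.23 tcp mm [449.7 163.6 364.1] jaw ang -0.938 down [-0.001 -0.001 -1.   ] F [0.4 0.2 1.1] op mm 46.1 q [ 0.19  0.3   1.71 -0.    1.14  1.13]
(np.float64(322.2898010809045), np.float64(202.03291491346621))
(np.float64(257.6836064758977), np.float64(218.60768391639047))
```

View pics/wrist3.png

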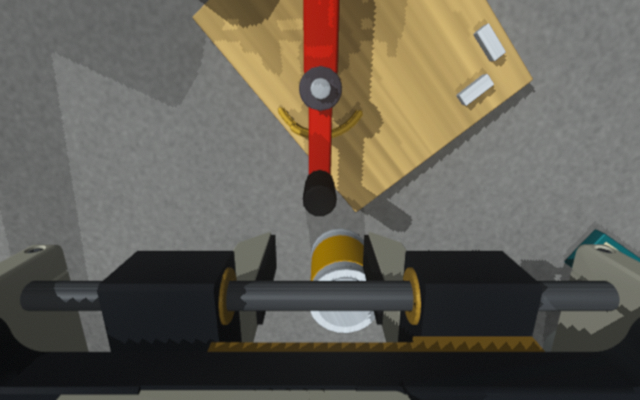

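The wrist picture shows the knob at px (320,200), where I predicted it, with the tin below and clear. I'll descend around it.

```bash
python3 -m inch '3 0 -28 0 0.5;0 0 -28 0 0.5;0 0 -28 0 0.5;0 0 -26 0 0.5;0 0 0 0 0.4;0 0 0 0 0.3;0 0 0 0 0.2;0 0 0 0 0.2' 10 ;python3 -c "
from h import *;st()
for n in('wrist',):
    c=cam(n);cv2.imwrite(f'pics/{n}4.png',c['color'][...,::-1])
p=np.array([517.3,210.7])
pr=None
for th in np.arange(.634,1.14,.06): 
    q=p-80*np.array([np.cos(th),np.sin(th)]);print(q.round(1),None if pr is None else (q-pr).round(1));pr=q
"
```

```text
time: 3.0
tool_pos: [0.4533, 0.1616, 0.2562]
tool_rot: [2.742, 1.569, 0.229]
contact_force: [-1.3, -0.6, -1.8]
opening: 0.0256
t 3.0 tcp mm [453.3 161.6 256.2] jaw ang -0.943 down [ 0.001  0.    -1.   ] F [-1.3 -0.6 -1.8] op mm 25.6 q [0.18 0.45 1.84 0.   0.86 1.13]
[452.8 163.3] None
[455.8 159.5] [ 3.  -3.8]
[459.  155.9] [ 3.2 -3.6]
[462.4 152.5] [ 3.4 -3.4]
[466.  149.3] [ 3.6 -3.2]
[469.7 146.4] [ 3.8 -3. ]
[473.7 143.6] [ 3.9 -2.7]
[477.8 141.1] [ 4.1 -2.5]
[482.  138.9] [ 4.2 -2.2]
```

View pics/wrist4.png

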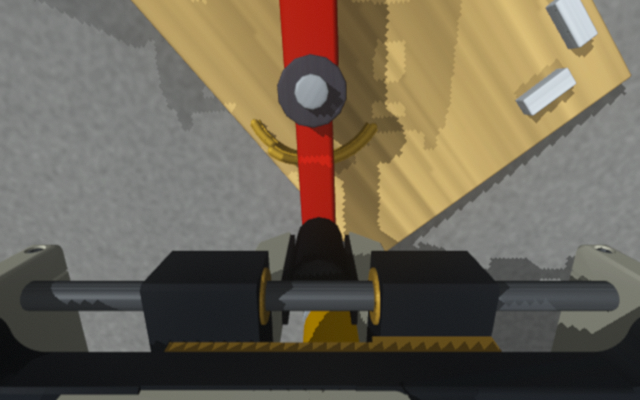

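Knob is gripped: opening reads 25.6 mm and the knob sits between the pads at px (318,260). I'll swing counter-clockwise along the arc.

```bash
python3 -m inch '3 -3.8 0 0.06 0.2;3.2 -3.6 0 0.06 0.2;3.4 -3.4 0 0.06 0.2;3.6 -3.2 0 0.06 0.2;3.8 -3 0 0.06 0.2;3.9 -2.7 0 0.06 0.2;4.1 -2.5 0 0.06 0.2;4.2 -2.2 0 0.06 0.2' ;python3 -m inch '4.3 -2 0 0 0.2;0 0 0 0 0.2;0 0 0 0 0.2;0 0 0 0 0.35;0 0 0 0 0.5;0 0 0 0 0.5;0 0 0 0 0.5;0 0 0 0 0.5';python3 -c "from h import *;st()"
```

```text
time: 3.72
tool_pos: [0.4828, 0.1378, 0.2561]
tool_rot: [2.455, 1.568, 0.425]
contact_force: [-1.0, 4.2, -1.6]
opening: 0.0255
time: 4.38
tool_pos: [0.4866, 0.1355, 0.2547]
tool_rot: [-0.147, 1.571, -2.18]
contact_force: [-0.6, 0.4, 0.1]
opening: 0.0457
t 4.38 tcp mm [486.6 135.5 254.7] jaw ang -0.462 down [-0. -0. -1.] F [-0.6  0.4  0.1] op mm 45.7 q [ 0.12  0.48  1.77 -0.    0.88  0.58]
```

```bash
python3 -m inch '0 0 30 0 0.5;0 0 40 0 0.5;0 0 40 0 0.6;8 -30 15 0.06 0.8;8 -36 0 0.06 1;8 -36 0 0.06 1;8 -36 0 0.06 1;8 -36 0 0.06 1'>/dev/null ;python3 -m inch '9 -36 0 0.06 1;9 -36 0 0.06 1;9 -34 0 0.06 1;0 0 0 0.05 1;0 0 0 0 1;0 0 0 0 1';python3 -c "
from h import *;st()
c=cam('wrist');cv2.imwrite('pics/wrist5.png',c['color'][...,::-1])
hsv=cv2.cvtColor(c['color'],cv2.COLOR_RGB2HSV);m=cv2.inRange(hsv,(80,100,30),(98,255,255));m=cv2.morphologyEx(m,cv2.MORPH_CLOSE,np.ones((15,15)))
for k in cv2.findContours(m,0,2)[0]:
    if cv2.contourArea(k)>1000:
        r=cv2.minAreaRect(k);print(r,[on(c,*p,.015)[:2].round(4).tolist() for p in cv2.boxPoints(r)])
c=cam('top');cv2.imwrite('pics/top5.png',cv2.resize(c['color'][130:260,160:480],None,fx=2.5,fy=2.5)[...,::-1])
"
```

```text
time: 5.55
tool_pos: [0.5534, -0.1445, 0.3793]
tool_rot: [-2.325, 1.57, 2.453]
contact_force: [0.1, 0.0, 0.1]
opening: 0.092
t 5.55 tcp mm [ 553.4 -144.5  379.3] jaw ang 0.066 down [-0.001  0.001 -1.   ] F [0.1 0.  0.1] op mm 92.0 q [-0.39  0.45  1.43  0.    1.26 -0.46]
((321.5, 216.5), (127.0, 45.0), 90.0) [[0.5307, -0.1268], [0.5779, -0.1237], [0.5912, -0.275], [0.5379, -0.2786]]
```

View pics/wrist5.png

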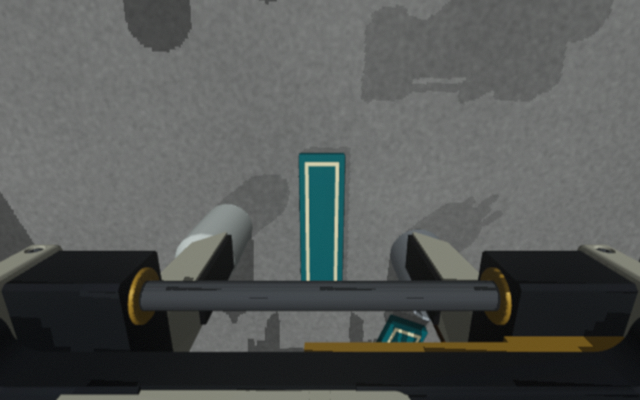

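View pics/top5.png

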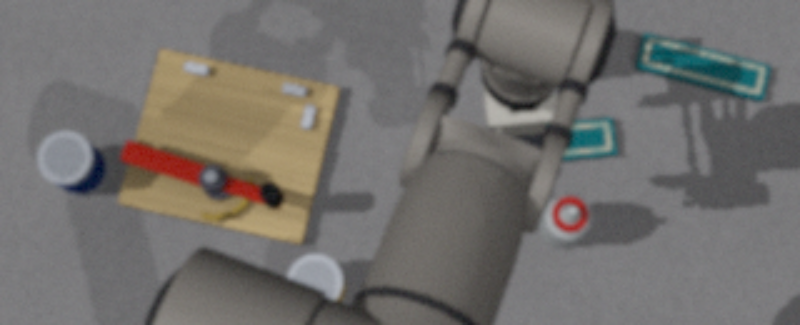

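Clamp is clear (tongue at top-crop px (170,160)). The plaque lies straight between the jaws at wrist px (321,220). I'll descend at its +y end, clear of the bottle and pot.

```bash
python3 -m inch '2 3 -40 0 1;0 0 -40 0 1;0 0 -40 0 1;0 0 -40 0 1;0 0 -20 0 1;0 0 -15 0 1;0 0 0 0 1;0 0 0 0 1';python3 -m inch '0 0 0 0 0.7;0 0 0 0 0.5;0 0 0 0 0.4;0 0 0 0 0.4;0 0 0 0 0.4' 25;python3 -c "from h import *;st()"
```

```text
time: 6.32
tool_pos: [0.5556, -0.1404, 0.1846]
tool_rot: [-2.081, 1.57, 2.7]
contact_force: [0.4, 0.1, 0.4]
opening: 0.0917
time: 6.73
tool_pos: [0.5557, -0.1415, 0.1855]
tool_rot: [1.149, 1.569, -0.354]
contact_force: [-0.3, -0.1, 0.4]
opening: 0.0629
t 6.73 tcp mm [ 555.7 -141.5  185.5] jaw ang 0.068 down [ 0.001 -0.    -1.   ] F [-0.3 -0.1  0.4] op mm 62.9 q [-0.38  0.68  1.63  0.    0.83 -0.45]
```

```bash
python3 -m inch '0 0 0 0 0.4;0 0 0 0 0.4;0 0 0 0 0.4;0 0 8 0 0.4;0 10 4 0 0.4;0 30 0 0 0.4;0 40 0 0 0.4;0 40 0 0 0.4' 30;python3 -m inch '0 20 0 0 0.4;0 10 0 0 0.4;0 0 -6 0 0.4;0 0 -6 0 0.4;0 0 0 0 0.4;0 0 0 0 0.4;0 0 0 0 0.6;0 0 0 0 0.9';python3 -c "from h import *;st()"
```

```text
time: 7.4
tool_pos: [0.5554, -0.0203, 0.1973]
tool_rot: [1.65, 1.57, 0.145]
contact_force: [0.3, -0.3, -0.6]
opening: 0.05
time: 8.07
tool_pos: [0.5556, 0.0074, 0.1844]
tool_rot: [-1.132, 1.57, -2.636]
contact_force: [0.2, -0.5, 0.0]
opening: 0.0578
t 8.07 tcp mm [555.6   7.4 184.4] jaw ang 0.066 down [-0. -0. -1.] F [ 0.2 -0.5  0. ] op mm 57.8 q [-0.12  0.66  1.68 -0.    0.8  -0.19]
```

```bash
python3 -m inch '0 0 0 0 1;0 0 30 0 1;0 0 40 0 1;0 -20 40 0 1;0 -40 40 0 1;0 0 0 0 1;0 0 0 0 1' >/dev/null;python3 -c "
from h import *;st()
c=cam('wrist');cv2.imwrite('pics/wrist6.png',c['color'][...,::-1])
a=cam('top');b=cam('scene')
o1,d1=ray(a,244.6,200.4);o2,d2=ray(b,391.3,201.3)
k=np.linalg.lstsq(np.c_[d1,-d2],o2-o1,rcond=None)[0];print('dome',(o1+d1*k[0]).round(4),(o2+d2*k[1]).round(4))
hsv=cv2.cvtColor(c['color'],cv2.COLOR_RGB2HSV);m=cv2.inRange(hsv,(80,100,30),(98,255,255));m=cv2.morphologyEx(m,cv2.MORPH_CLOSE,np.ones((15,15)))
for k in cv2.findContours(m,0,2)[0]:
    if cv2.contourArea(k)>1000:
        r=cv2.minAreaRect(k);print(r,[on(c,*p,.015)[:2].round(4).tolist() for p in cv2.boxPoints(r)])
"
```

```text
t 8.65 tcp mm [555.8 -41.  323.2] jaw ang 0.065 down [ 0.004 -0.001 -1.   ] F [-0.4  0.8 -0.7] op mm 91.6 q [-0.21  0.48  1.55 -0.    1.11 -0.28]
dome [0.5162 0.208  0.0767] [0.5168 0.2129 0.0777]
((321.4999694824219, 196.49998474121094), (56.99999237060547, 166.99996948242188), -0.0) [[0.5376, -0.1411], [0.5308, 0.0202], [0.5791, 0.0234], [0.5941, -0.1376]]
```

View pics/wrist6.png

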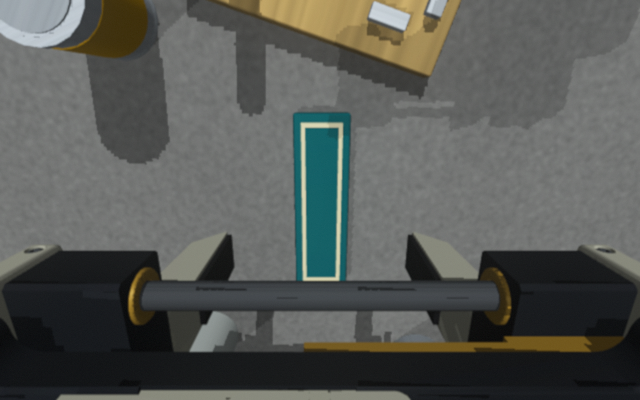

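```bash
python3 -m inch '4 -21 -20 0 1;0 0 -40 0 1;0 0 -40 0 1;0 0 -30 0 1;0 0 -9 0 1;0 0 0 0 0.7;0 0 0 0 0.4;0 0 0 0 0.4' 30;python3 -m inch '0 0 0 0 0.4;0 0 0 0 0.4;0 0 0 0 0.4;0 0 0 0 0.4;0 0 0 0 0.4';python3 -c "from h import *;st()"
```

```text
time: 9.47
tool_pos: [0.5596, -0.06, 0.1822]
tool_rot: [-1.936, 1.57, 2.846]
contact_force: [-0.0, 0.5, 0.5]
opening: 0.0766
time: 9.88
tool_pos: [0.5596, -0.0605, 0.1827]
tool_rot: [1.507, 1.57, 0.004]
contact_force: [-0.4, 0.4, 1.0]
opening: 0.0494
t 9.88 tcp mm [559.6 -60.5 182.7] jaw ang 0.068 down [ 0.  0. -1.] F [-0.4  0.4  1. ] op mm 49.4 q [-0.24  0.67  1.66  0.    0.81 -0.31]
```

```bash
python3 -m inch '0 0 20 0 0.4;0 0 35 0 0.4;0 0 40 0 0.4;7 20 20 -0.04 0.4;7 35 0 -0.04 0.4;7 35 0 -0.04 0.4;7 35 0 -0.04 0.4;8 35 0 -0.04 0.4'>/dev/null;python3 -m inch '8 35 0 -0.04 0.4;8 35 0 -0.04 0.4;7 24 0 -0.042 0.4;0 0 0 0 0.4;0 0 0 0 0.4;0 0 0 0 0.4';python3 -c "
from h import *;st()
c=cam('wrist');cv2.imwrite('pics/wrist7.png',c['color'][...,::-1])
c=cam('top');cv2.imwrite('pics/top7.png',cv2.resize(c['color'][130:260,160:360],None,fx=4,fy=4)[...,::-1])
"
```

```text
time: 11.05
tool_pos: [0.6183, 0.193, 0.297]
tool_rot: [-0.739, 1.569, -2.563]
contact_force: [0.4, -0.1, -1.2]
opening: 0.0493
t 11.05 tcp mm [618.3 193.  297. ] jaw ang -0.253 down [-0.001 -0.001 -1.   ] F [ 0.4 -0.1 -1.2] op mm 49.3 q [ 0.18  0.66  1.3  -0.    1.18  0.44]
```

View pics/wrist7.png

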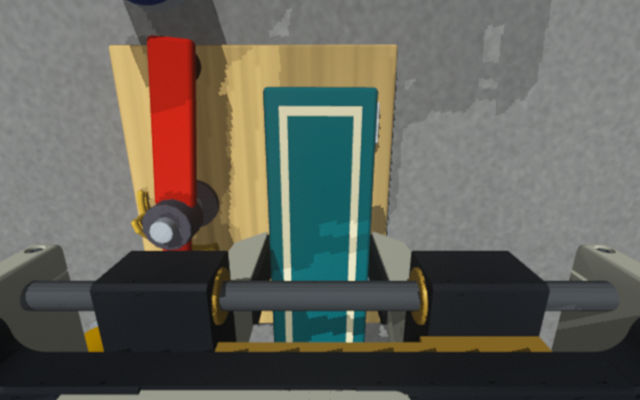

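View pics/top7.png

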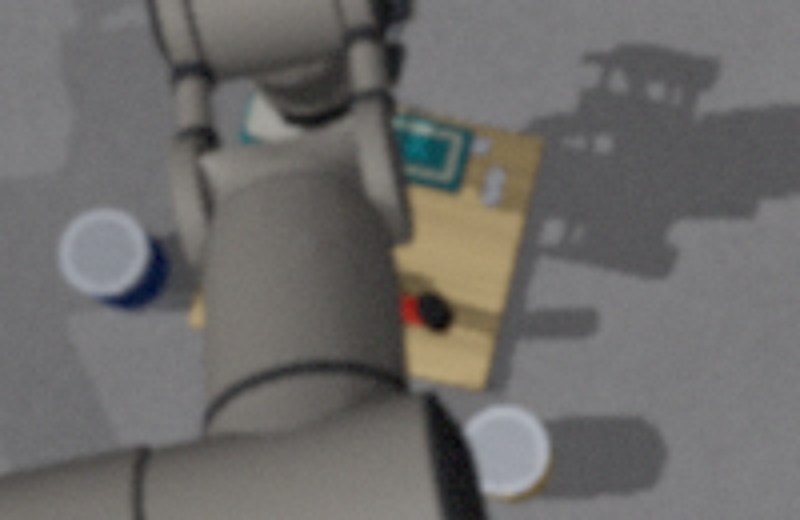

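```bash
python3 -m inch '0 0 -30 0 0.4;0 0 -30 0 0.4;0 0 -20 0 0.4;0 0 -10 0 0.4;0 0 -4 0 0.4;0 0 0 0 0.4;0 0 0 0 0.4';python3 -c "
from h import *;st()
c=cam('wrist');cv2.imwrite('pics/wrist8.png',c['color'][...,::-1])
hsv=cv2.cvtColor(c['color'],cv2.COLOR_RGB2HSV);m=cv2.inRange(hsv,(80,100,30),(98,255,255));m=cv2.morphologyEx(m,cv2.MORPH_CLOSE,np.ones((15,15)))
for k in cv2.findContours(m,0,2)[0]:
    if cv2.contourArea(k)>1000:
        r=cv2.minAreaRect(k);P=np.array([on(c,*p,.035)[:2] for p in cv2.boxPoints(r)])*1000;print(r)
        d=P-[623.8,183.1];print(np.c_[d@[.968,-.251],d@[.251,.968]].round(1))
"
```

```text
time: 11.73
tool_pos: [0.6192, 0.1931, 0.2048]
tool_rot: [1.983, 1.569, 0.158]
contact_force: [0.7, -0.3, -1.3]
opening: 0.05
t 11.73 tcp mm [619.2 193.1 204.8] jaw ang -0.255 down [ 0.002  0.    -1.   ] F [ 0.7 -0.3 -1.3] op mm 50.0 q [ 0.18  0.76  1.38 -0.    1.    0.44]
((319.0, 325.5), (31.0, 92.0), 90.0)
[[-31.2 -21.6]
 [ 17.8 -21.7]
 [ 18.6 -41.8]
 [-32.  -41.7]]
((320.0, 183.5), (193.0, 112.0), 90.0)
[[-30.3  91.2]
 [ 18.   91.2]
 [ 22.7  -3.6]
 [-35.1  -3.5]]
```

View pics/wrist8.png

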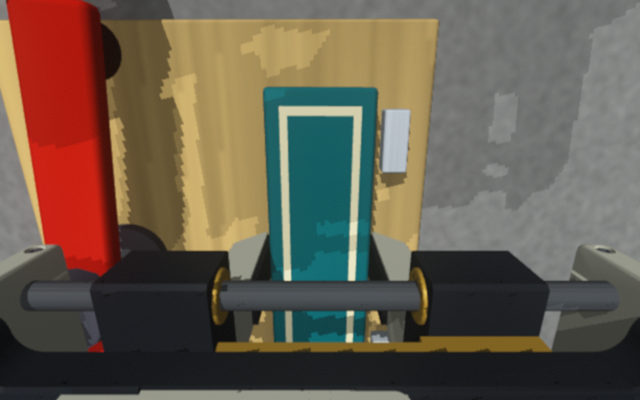

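Plaque is hovering straight, about 6 mm short of both the back stop (px 395,140) and the end stop. I'll lower it, then ease it into the corner.

```bash
python3 -m inch '0 0 -2 0 0.4;0 0 -2 0 0.4;0 0 0 0 0.4;2.9 -0.8 0 0 0.4;2.4 -0.6 0 0 0.4;0 0 0 0 0.4' ;python3 -m inch '1 -0.3 0 0 0.4;1 -0.3 0 0 0.4;1 -0.3 0 0 0.4;0 0 0 0 0.4';python3 -c "from h import *;st()"
```

```text
time: 12.28
tool_pos: [0.624, 0.1924, 0.2006]
tool_rot: [2.612, 1.57, 0.788]
contact_force: [-2.8, 1.0, 5.6]
opening: 0.0494
time: 12.62
tool_pos: [0.6255, 0.1921, 0.2007]
tool_rot: [-1.478, 1.567, 2.982]
contact_force: [-9.4, 3.0, 11.2]
opening: 0.0495
t 12.62 tcp mm [625.5 192.1 200.7] jaw ang -0.253 down [-0.004  0.001 -1.   ] F [-9.4  3.  11.2] op mm 49.5 q [0.18 0.78 1.36 0.   1.01 0.43]
```

```bash
python3 -m inch '-0.5 0.1 0.5 0 0.4;-0.5 -2 0 0 0.4;-0.5 -2 0 0 0.4;-0.2 -1 0 0 0.4;0 0 0 0 0.4';python3 -m inch '-0.2 -1 0 0 0.4;-0.3 -1 0 0 0.4;0 0 0 0 0.4';python3 -c "from h import *;st()"
```

```text
time: 13.03
tool_pos: [0.6243, 0.1881, 0.2007]
tool_rot: [-2.438, 1.568, 2.022]
contact_force: [-4.9, 7.1, 4.2]
opening: 0.0497
time: 13.28
tool_pos: [0.6239, 0.1863, 0.2007]
tool_rot: [-2.597, 1.568, 1.863]
contact_force: [-5.3, 8.5, 3.7]
opening: 0.0493
t 13.28 tcp mm [623.9 186.3 200.7] jaw ang -0.252 down [-0.001  0.003 -1.   ] F [-5.3  8.5  3.7] op mm 49.3 q [0.17 0.77 1.37 0.   1.   0.42]
```

```bash
python3 -m inch '-0.3 -1 0 0 0.4;-0.3 -1 0 0 0.4;0 0 0 0 0.4';python3 -c "
from h import *;st()
c=cam('wrist');cv2.imwrite('pics/wrist9.png',c['color'][...,::-1])
hsv=cv2.cvtColor(c['color'],cv2.COLOR_RGB2HSV);m=cv2.inRange(hsv,(80,100,30),(98,255,255));m=cv2.morphologyEx(m,cv2.MORPH_CLOSE,np.ones((15,15)))
for k in cv2.findContours(m,0,2)[0]:
    if cv2.contourArea(k)>1000:
        r=cv2.minAreaRect(k);P=np.array([on(c,*p,.033)[:2] for p in cv2.boxPoints(r)])*1000;print(r)
        d=P-[623.8,183.1];print(np.c_[d@[.968,-.251],d@[.251,.968]].round(1))
"
```

```text
time: 13.53
tool_pos: [0.6235, 0.1857, 0.2007]
tool_rot: [-3.069, 1.565, 1.391]
contact_force: [-1.3, 16.1, 0.4]
opening: 0.0494
t 13.53 tcp mm [623.5 185.7 200.7] jaw ang -0.252 down [ 0.001  0.006 -1.   ] F [-1.3 16.1  0.4] op mm 49.4 q [0.17 0.77 1.38 0.01 0.99 0.42]
((319.5, 325.5), (31.0, 91.0), 90.0)
[[-24.6 -25.4]
 [ 23.2 -25.2]
 [ 24.  -44.9]
 [-25.3 -45. ]]
((319.0, 183.5), (193.0, 112.0), 90.0)
[[-25.   85.9]
 [ 22.7  86. ]
 [ 27.5  -7.4]
 [-29.5  -7.5]]
```

View pics/wrist9.png

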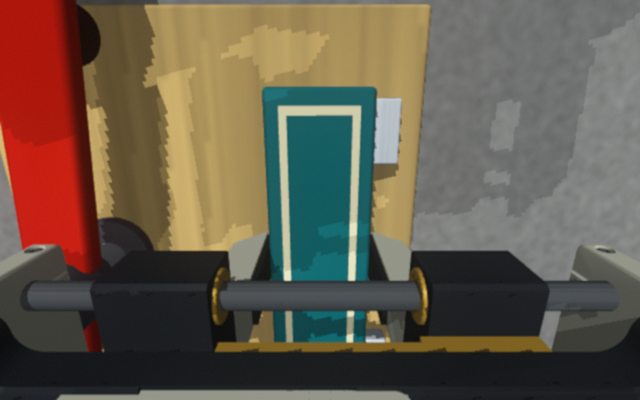

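Plaque touches the back stop (px 388,130), its end is at 86 mm, and the end stop pushes back with 16 N. I'll relax, nudge it to the back stop and release.

```bash
python3 -m inch '1.2 0.6 0 0 0.4;0.6 0.4 0 0 0.4;0 0 0 0 0.4;0 0 0 0 0.5;0 0 0 0 0.6;0 0 0 0 0.7;0 0 0 0 0.7;0 0 0 0 0.7';python3 -m inch '0 0 10 0 0.7;0 0 30 0 0.7;0 0 40 0 0.7;0 0 40 0 0.6;0 0 10 0 0.5;0 0 0 0 0.5';python3 -c "
from h import *;st()
c=cam('wrist');cv2.imwrite('pics/wrist10.png',c['color'][...,::-1])
c=cam('scene');cv2.imwrite('pics/scene10.png',cv2.resize(c['color'][150:290,310:470],None,fx=4,fy=4)[...,::-1])
"
```

```text
time: 14.25
tool_pos: [0.6262, 0.183, 0.2001]
tool_rot: [1.563, 1.57, -0.262]
contact_force: [0.1, -0.5, -0.6]
opening: 0.0638
time: 14.75
tool_pos: [0.6267, 0.1831, 0.3357]
tool_rot: [1.977, 1.561, 0.152]
contact_force: [0.3, -0.8, -0.2]
opening: 0.0491
t 14.75 tcp mm [626.7 183.1 335.7] jaw ang -0.254 down [ 0.01   0.001 -1.   ] F [ 0.3 -0.8 -0.2] op mm 49.1 q [ 0.17  0.63  1.24 -0.    1.26  0.42]
```

View pics/wrist10.png

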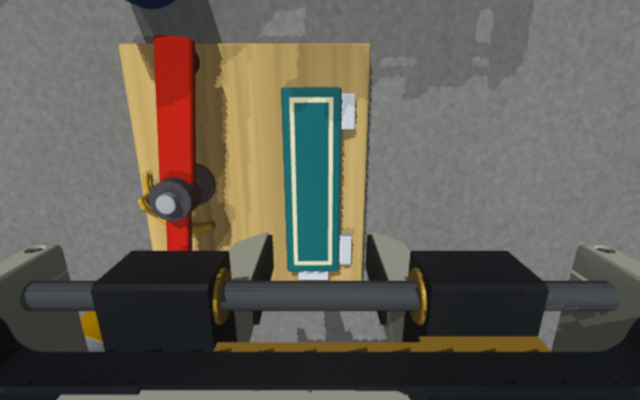

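View pics/scene10.png

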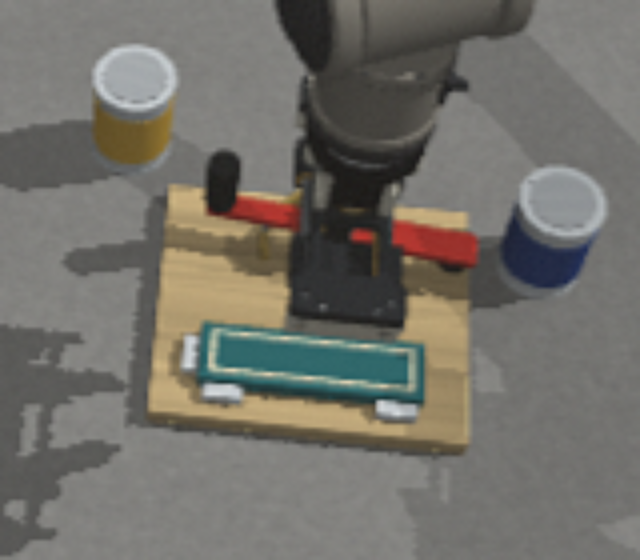

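The plaque is home: it touches both back stops (wrist px (347,110), (345,248)) and the end stop (313,275). Next comes the knob. I'll compute the arc steps while moving there.

```bash
python3 -m inch '-23 -8 0 -0.022 0.5;-23 -8 0 -0.022 0.5;-23 -8 0 -0.022 0.5;-23 -8 0 -0.022 0.5;-24 -8 0 -0.022 0.5;-24 -8 0 -0.022 0.5;0 0 0 0 0.5;0 0 0 0 0.5';python3 -c "
from h import *;st()
c=cam('wrist');cv2.imwrite('pics/wrist11.png',c['color'][...,::-1])
p=np.array([517.3,210.7]);pr=None
for th in 1.183-np.arange(0,1.56,.1): 
    q=p-80*np.array([np.cos(th),np.sin(th)]);print(round(1.82-th-.254,2),q.round(1),None if pr is None else (q-pr).round(1));pr=q
"
```

```text
time: 15.52
tool_pos: [0.485, 0.1349, 0.3289]
tool_rot: [-1.038, 1.568, -2.995]
contact_force: [-0.3, 1.1, 0.0]
opening: 0.046
t 15.52 tcp mm [485.  134.9 328.9] jaw ang -0.386 down [-0.003 -0.    -1.   ] F [-0.3  1.1  0. ] op mm 46.0 q [ 0.12  0.38  1.69 -0.    1.07  0.51]
0.38 [487.  136.6] None
0.48 [479.8 140. ] [-7.2  3.4]
0.58 [472.9 144.1] [-6.9  4.1]
0.68 [466.5 148.9] [-6.4  4.8]
0.78 [460.6 154.3] [-5.9  5.4]
0.88 [455.2 160.2] [-5.4  5.9]
0.98 [450.5 166.7] [-4.7  6.4]
1.08 [446.5 173.5] [-4.1  6.9]
1.18 [443.1 180.8] [-3.4  7.3]
1.28 [440.5 188.4] [-2.6  7.6]
1.38 [438.6 196.1] [-1.8  7.8]
1.48 [437.6 204.1] [-1.1  7.9]
1.58 [437.3 212.1] [-0.3  8. ]
1.68 [437.8 220. ] [0.5 8. ]
1.78 [439.2 227.9] [1.3 7.9]
1.88 [441.3 235.6] [2.1 7.7]
```

View pics/wrist11.png

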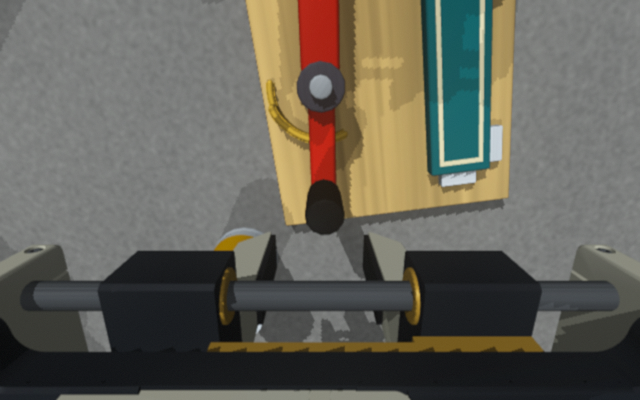

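Knob is at px (323,205), centred between the fingers. I'll descend and cage it loosely.

```bash
python3 -m inch '2 1 -30 0 0.5;0 0 -30 0 0.5;0 0 -16 0 0.5;0 0 0 0 0.4;0 0 0 0 0.32;0 0 0 0 0.32;0 0 0 0 0.32;0 0 0 0 0.32' 20;python3 -m inch '-7.2 3.4 0 -0.1 0.32;-6.9 4.1 0 -0.1 0.32;-6.4 4.8 0 -0.1 0.32;-5.9 5.4 0 -0.1 0.32;-5.4 5.9 0 -0.1 0.32;0 0 0 0 0.32;0 0 0 0 0.32';python3 -c "
from h import *;st()
c=cam('wrist');cv2.imwrite('pics/wrist12.png',c['color'][...,::-1])"
```

```text
time: 16.23
tool_pos: [0.4884, 0.1364, 0.2551]
tool_rot: [2.055, 1.568, 0.098]
contact_force: [0.1, -0.2, 0.1]
opening: 0.0295
time: 16.82
tool_pos: [0.456, 0.1601, 0.2548]
tool_rot: [3.07, 1.57, 0.616]
contact_force: [-2.3, 2.1, 2.5]
opening: 0.0295
t 16.82 tcp mm [456.  160.1 254.8] jaw ang -0.883 down [ 0.001  0.001 -1.   ] F [-2.3  2.1  2.5] op mm 29.5 q [0.18 0.45 1.83 0.   0.86 1.06]
```

View pics/wrist12.png

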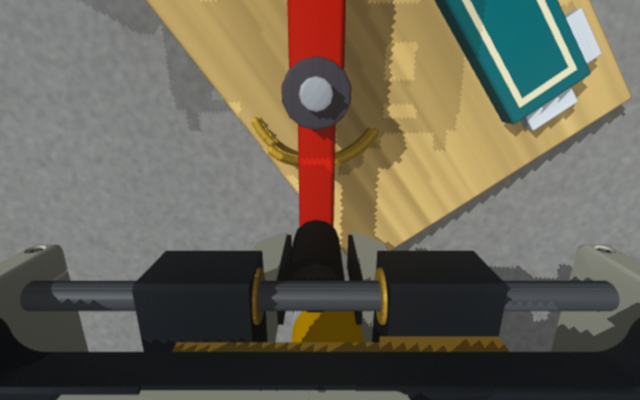

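The knob follows inside the loose cage. On over the cam.

```bash
python3 -m inch '-4.7 6.4 0 -0.1 0.32;-4.1 6.9 0 -0.1 0.32;-3.4 7.3 0 -0.1 0.32;-2.6 7.6 0 -0.1 0.32;-1.8 7.8 0 -0.1 0.32;-1.1 7.9 0 -0.1 0.32;-0.3 8 0 -0.1 0.32;0.5 8 0 -0.1 0.32';python3 -m inch '1.3 7.9 0 -0.1 0.32;1.5 5 0 -0.05 0.32;0 0 0 0 0.32;0 0 0 0 0.32';python3 -c "
from h import *;st()
c=cam('wrist');cv2.imwrite('pics/wrist13.png',c['color'][...,::-1])"
```

```text
time: 17.53
tool_pos: [0.4433, 0.2153, 0.2571]
tool_rot: [2.613, 1.554, -0.641]
contact_force: [16.9, -41.6, 15.6]
opening: 0.0736
time: 17.87
tool_pos: [0.4458, 0.2272, 0.2572]
tool_rot: [2.572, 1.554, -0.826]
contact_force: [12.4, -44.5, 25.2]
opening: 0.0878
t 17.87 tcp mm [445.8 227.2 257.2] jaw ang -1.827 down [ 0.012 -0.013 -1.   ] F [ 12.4 -44.5  25.2] op mm 87.8 q [ 0.32  0.47  1.79 -0.02  0.88  2.16]
```

View pics/wrist13.png

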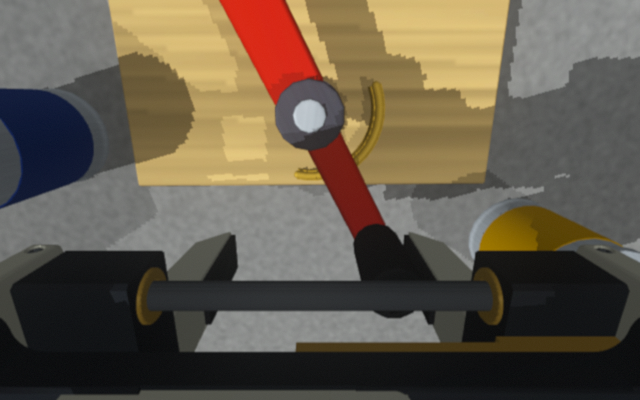

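The knob jammed on the ramp: the pad pushes with 44 N, about 25 N of friction holds the clamp down, and the jaws were forced open. The arm now sits at about latch 1.3 with the knob at px (385,260). I'll back off, let it slide down, then grip the knob properly and raise it with the gripper while climbing.

```bash
python3 -m inch '0 0 0 0 0.95;-1.3 -7.9 0 0.1 0.95;-0.5 -8 0 0.1 0.95;0.3 -8 0 0.1 0.95;1.1 -7.9 0 0.1 0.95;1.8 -7.8 0 0.1 0.9;2.6 -7.6 0 0.1 0.8;3.4 -7.3 0 0.1 0.7';python3 -m inch '0 0 0 0 0.7;0 0 0 0 0.7;0 0 0 0 0.7';python3 -c "
from h import *;st()
c=cam('wrist');cv2.imwrite('pics/wrist14.png',c['color'][...,::-1])
c=cam('scene');cv2.imwrite('pics/scene14.png',cv2.resize(c['color'][150:290,310:470],None,fx=4,fy=4)[...,::-1])
"
```

```text
time: 18.58
tool_pos: [0.4493, 0.1776, 0.2542]
tool_rot: [2.813, 1.57, 0.113]
contact_force: [0.1, 0.0, -1.3]
opening: 0.0735
time: 18.83
tool_pos: [0.4489, 0.1783, 0.254]
tool_rot: [-3.108, 1.571, 0.466]
contact_force: [0.3, 0.5, 0.4]
opening: 0.0641
t 18.83 tcp mm [448.9 178.3 254. ] jaw ang -1.138 down [ 0.  0. -1.] F [0.3 0.5 0.4] op mm 64.1 q [0.22 0.45 1.83 0.   0.85 1.36]
```

View pics/wrist14.png

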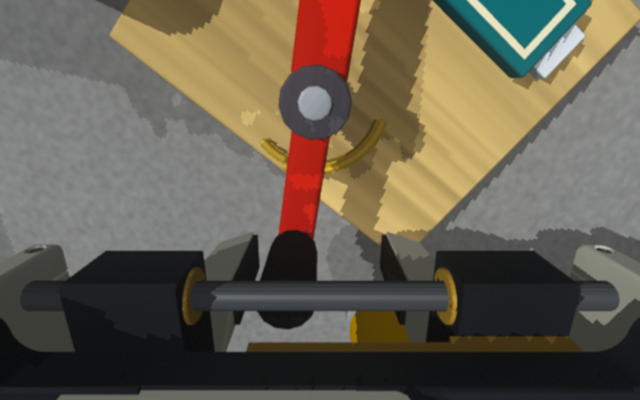

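View pics/scene14.png

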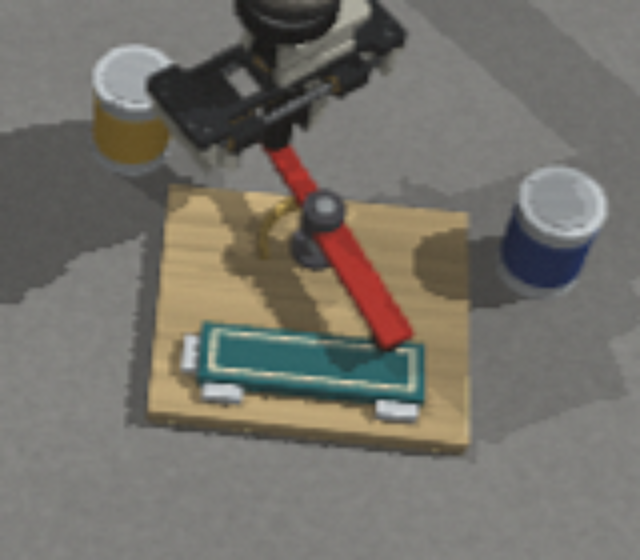

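Plaque is still home. Next I'll measure the clamp's actual angle from the red arm's centreline.

```bash
cat >> h.py <<'E'
def latch(name='wrist',z=.064,rows=None):
    c=cam(name);hsv=cv2.cvtColor(c['color'],cv2.COLOR_RGB2HSV)
    m=cv2.inRange(hsv,(0,170,50),(6,255,255))|cv2.inRange(hsv,(172,170,50),(180,255,255))
    if name=='wrist': m[240:]=0
    if rows: m[:rows[0]]=0;m[rows[1]:]=0;m[:,:rows[2]]=0;m[:,rows[3]:]=0
    v,u=np.nonzero(m);P=np.array([on(c,a,b,z)[:2] for a,b in zip(u,v)])
    P0=P.mean(0);w=np.linalg.svd(P-P0,full_matrices=False)[2][0];w=w if w[0]>0 else -w
    th=np.arctan2(w[1],w[0]);pv=np.array([.5173,.2107]);dv=(P0-pv)
    print('theta',round(th,3),'latch',round(1.82-.254-th,3),'perp offset mm',round((dv[0]*-w[1]+dv[1]*w[0])*1000,1));return c
E
python3 -c "
from h import *;st();latch();latch('scene',.064,(150,290,340,450))"
```

```text
t 18.93 tcp mm [448.7 178.5 254. ] jaw ang -1.137 down [ 0.  0. -1.] F [0.  0.3 0.3] op mm 64.5 q [0.22 0.45 1.84 0.   0.85 1.36]
theta 0.274 latch 1.292 perp offset mm 1.4
theta 0.28 latch 1.286 perp offset mm -0.2
```

Both views give latch 1.29 (held by friction on the ramp). I'll grip the knob here and carry it up and over.

```bash
python3 -m inch '-4 5 0 -0.08 0.7;-4.3 5.3 0 -0.076 0.6;0 0 0 0 0.5;0 0 0 0 0.4;0 0 0 0 0.25;0 0 0 0 0.2;0 0 0 0 0.2;0 0 0 0 0.2' 30;python3 -c "
from h import *;st();latch()
p=np.array([517.3,210.7]);pr=None
for th in .277-np.arange(0,.56,.06): 
    q=p-80*np.array([np.cos(th),np.sin(th)]);print(round(1.82-th-.254,2),q.round(1),None if pr is None else (q-pr).round(1));pr=q
"
```

```text
time: 19.7
tool_pos: [0.4406, 0.1882, 0.2538]
tool_rot: [1.323, 1.57, -1.539]
contact_force: [1.5, -1.2, -3.2]
opening: 0.0255
t 19.7 tcp mm [440.6 188.2 253.8] jaw ang -1.291 down [ 0. -0. -1.] F [ 1.5 -1.2 -3.2] op mm 25.5 q [ 0.24  0.45  1.85 -0.    0.85  1.54]
theta 0.303 latch 1.263 perp offset mm 1.6
1.29 [440.3 188.8] None
1.35 [439.2 193.5] [-1.2  4.7]
1.41 [438.3 198.2] [-0.9  4.7]
1.47 [437.7 203. ] [-0.6  4.8]
1.53 [437.4 207.7] [-0.3  4.8]
1.59 [437.3 212.5] [-0.   4.8]
1.65 [437.6 217.3] [0.3 4.8]
1.71 [438.1 222.1] [0.5 4.8]
1.77 [438.9 226.8] [0.8 4.7]
1.83 [440.1 231.5] [1.1 4.7]
```

```bash
python3 -m inch '0 0 2 0 0.2;-1.2 4.7 1.5 -0.06 0.2;-0.9 4.7 1 -0.06 0.2;0 0 0 0 0.2' ;python3 -c "
from h import *;st();latch()"
```

```text
time: 20.08
tool_pos: [0.4383, 0.1982, 0.2581]
tool_rot: [0.073, 1.57, -2.912]
contact_force: [3.4, -1.1, -9.2]
opening: 0.0255
t 20.08 tcp mm [438.3 198.2 258.1] jaw ang -1.414 down [-0. -0. -1.] F [ 3.4 -1.1 -9.2] op mm 25.5 q [0.27 0.44 1.84 0.   0.86 1.68]
theta 0.173 latch 1.393 perp offset mm 1.6
```

Fz is −9 N: the gripper carries the clamp's spring and the cam is unloaded. On over the top.

```bash
python3 -m inch '-0.6 4.8 0.5 -0.06 0.2;-0.3 4.8 0.5 -0.06 0.2;0 4.8 0 -0.06 0.2;0.3 4.8 0 -0.06 0.2;0.5 4.8 0 -0.06 0.2;0.8 4.7 0 -0.06 0.2;0.8 3 0 -0.04 0.2;0 0 0 0 0.2' ;python3 -c "
from h import *;st();latch()"
```

```text
time: 20.8
tool_pos: [0.4396, 0.2295, 0.2588]
tool_rot: [0.6, 1.569, -2.782]
contact_force: [1.2, -1.2, -9.6]
opening: 0.0254
t 20.8 tcp mm [439.6 229.5 258.8] jaw ang -1.811 down [-0.002 -0.001 -1.   ] F [ 1.2 -1.2 -9.6] op mm 25.4 q [ 0.33  0.46  1.79 -0.    0.89  2.14]
theta -0.219 latch 1.785 perp offset mm 1.3
```

```bash
python3 -m inch '0 0 -3 0 0.2;0 0 -4 0 0.2;0 0 -4 0 0.2;0 0 -3 0 0.2;0 0 0 0 0.2' ;python3 -c "
from h import *;st();latch()"
```

```text
time: 21.27
tool_pos: [0.4392, 0.2295, 0.2448]
tool_rot: [0.457, 1.568, -2.925]
contact_force: [-6.0, 0.2, -3.0]
opening: 0.025
t 21.27 tcp mm [439.2 229.5 244.8] jaw ang -1.812 down [-0.002 -0.001 -1.   ] F [-6.   0.2 -3. ] op mm 25.0 q [0.33 0.48 1.81 0.   0.85 2.14]
theta -0.218 latch 1.784 perp offset mm 1.2
```

Now release and let it drop, then lift away and look.

```bash
python3 -m inch '0 0 0 0 0.3;0 0 0 0 0.5;0 0 0 0 0.6;0 0 0 0 0.6;0 0 0 0 0.6;0 0 15 0 0.6;0 0 35 0 0.6;0 0 40 0 0.6' ;python3 -m inch '0 0 30 0 0.6;-5 -30 10 0 0.6;-5 -40 0 0 0.6;-5 -40 0 0 0.6;0 -40 0 0 0.6;0 -40 0 0 0.6;0 -40 0 0 0.6;0 0 0 0 0.6';python3 -c "
from h import *;st();latch('scene',.056,(150,290,340,450));latch('top',.056,(140,240,200,310))
for n,b in(('scene',(150,290,310,470)),('top',(130,260,160,480))):
    c=cam(n);cv2.imwrite(f'pics/{n}15.png',cv2.resize(c['color'][b[0]:b[1],b[2]:b[3]],None,fx=4 if n=='scene' else 2.5,fy=4 if n=='scene' else 2.5)[...,::-1])
"
```

```text
time: 21.98
tool_pos: [0.4395, 0.2293, 0.335]
tool_rot: [0.589, 1.566, -2.794]
contact_force: [0.3, -0.6, 0.6]
opening: 0.0551
time: 22.65
tool_pos: [0.4251, -0.006, 0.376]
tool_rot: [2.371, 1.567, -1.018]
contact_force: [0.8, 1.2, -0.2]
opening: 0.0552
t 22.65 tcp mm [425.1  -6.  376. ] jaw ang -1.819 down [ 0.002 -0.003 -1.   ] F [ 0.8  1.2 -0.2] op mm 55.2 q [-0.19  0.19  1.82 -0.    1.13  1.63]
theta -0.224 latch 1.79 perp offset mm -0.1
theta -0.223 latch 1.789 perp offset mm -2.2
```

View pics/scene15.png

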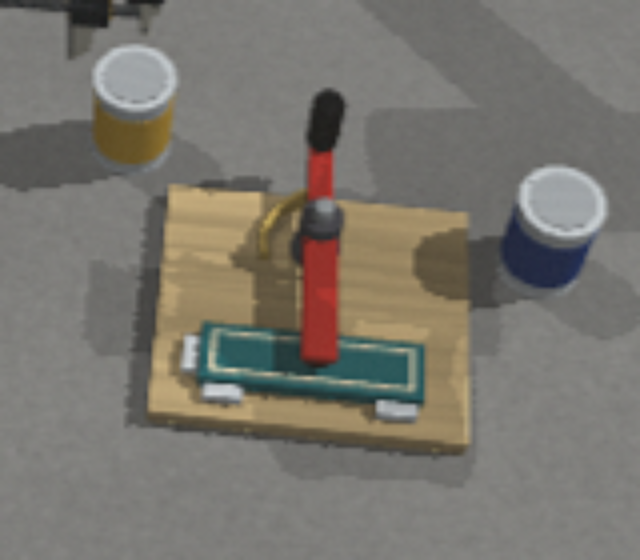

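View pics/top15.png

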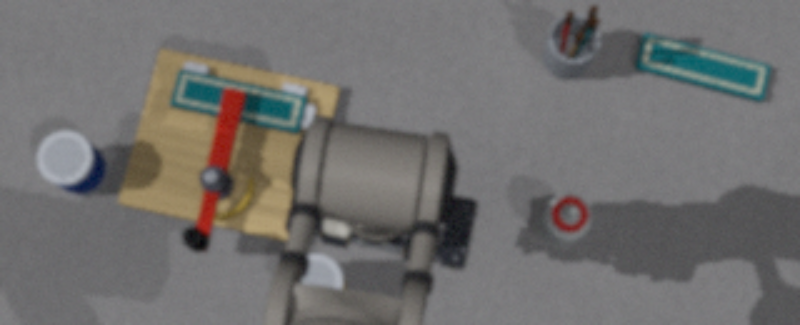

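Clamp now reads 1.79 in both views, tongue over the plaque, all four bystanders unmoved. I want proof of its height, so I'll take two close wrist pictures for parallax.

```bash
python3 -m inch '5 34 0 0 0.6;5 34 0 0 0.6;5 34 0 0 0.6;5 34 0 0 0.6;5 34 0 0 0.6;0 34 0 0 0.6;0 0 0 0 0.6;0 0 0 0 0.6' >/dev/null
python3 -c "
from h import *;import pickle;st();c=cam('wrist');pickle.dump(c,open('a.pkl','wb'));cv2.imwrite('pics/wrist16.png',c['color'][...,::-1])"
python3 -m inch '35 0 0 0 0.6;35 0 0 0 0.6;35 0 0 0 0.6;15 0 0 0 0.6;0 0 0 0 0.6;0 0 0 0 0.6;0 0 0 0 0.6' >/dev/null
python3 -c "
from h import *;import pickle;st();c=cam('wrist');pickle.dump(c,open('b.pkl','wb'));cv2.imwrite('pics/wrist17.png',c['color'][...,::-1])"
```

```text
t 23.52 tcp mm [448.8 206.7 375.2] jaw ang -1.805 down [-0.001 -0.    -1.   ] F [-0.4 -0.2 -0.5] op mm 55.6 q [0.28 0.31 1.65 0.   1.18 2.08]
t 24.15 tcp mm [569.  203.2 375.3] jaw ang -1.812 down [-0.002 -0.    -1.   ] F [ 0.  -0.5 -0.1] op mm 55.0 q [ 0.22  0.51  1.34 -0.    1.29  2.03]
```

View pics/wrist16.png

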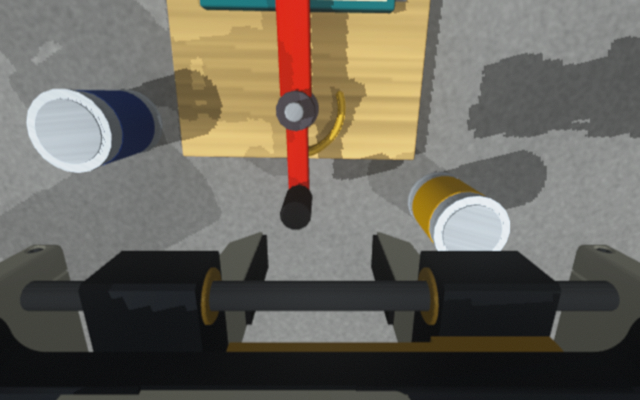

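View pics/wrist17.png

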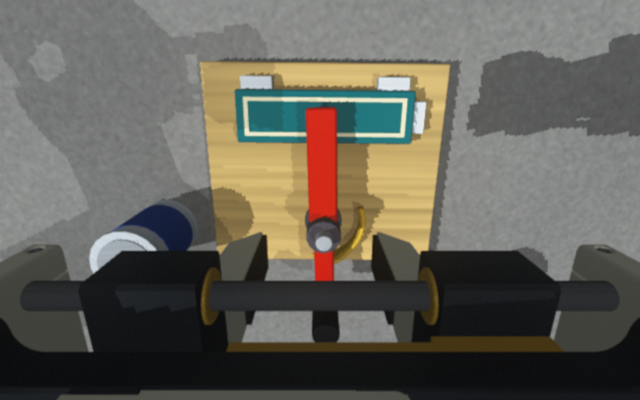

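```bash
python3 -m inch '-30 0 -20 0 0.6;-25 0 -20 0 0.6;0 0 -20 0 0.6;0 0 0 0 0.6;0 0 0 0 0.6;0 0 0 0 0.6' >/dev/null
python3 - <<'E'
from h import *;import pickle;st();c=cam('wrist');pickle.dump(c,open('c.pkl','wb'))
a,b=[pickle.load(open(f,'rb')) for f in('a.pkl','b.pkl')]
def circ(c,box):
    x0,x1,y0,y1=box;h=cv2.cvtColor(c['color'],cv2.COLOR_RGB2HSV)[y0:y1,x0:x1];m=(h[...,2]>140)&(h[...,1]<60)
    v,u=np.nonzero(m);return u.mean()+x0,v.mean()+y0
def tri(L):
    A=[];B=[]
    for c,(u,v) in L:
        o,d=ray(c,u,v);d/=np.linalg.norm(d);Q=np.eye(3)-np.outer(d,d);A.append(Q);B.append(Q@o)
    return np.linalg.solve(sum(A),sum(B))
L=[(a,circ(a,(283,304,102,123))),(b,circ(b,(312,336,232,254)))]
print([x[1] for x in L],'dome',tri(L).round(4))
def tip(c):
    h=cv2.cvtColor(c['color'],cv2.COLOR_RGB2HSV);m=cv2.inRange(h,(0,170,50),(6,255,255))|cv2.inRange(h,(172,170,50),(180,255,255))
    m[240:]=0
    vs,us=np.nonzero(m);top=vs.min();cols=[(u,np.nonzero(m[:,u])[0].min()) for u in range(us.min(),us.max()) if m[:,u].any()]
    v=np.median([x[1] for x in cols if x[1]<top+4]);uu=us[(vs>top+1)&(vs<top+8)].mean();return uu,v
T=[(b,tip(b)),(c,tip(c))];print([x[1] for x in T],'tongue tip',tri(T).round(4), 'dist', np.linalg.norm(tri(T)[:2]-[.5173,.2107]).round(4))
h=b['color'];hsv=cv2.cvtColor(h,cv2.COLOR_RGB2HSV);m=cv2.inRange(hsv,(80,100,30),(98,255,255))
P=cv2.findNonZero(m[:200]);r=cv2.minAreaRect(P);Q=np.array([on(b,*p,.033)[:2] for p in cv2.boxPoints(r)])*1000-[623.8,183.1]
print('plaque corners in seat axes',np.c_[Q@[.968,-.251],Q@[.251,.968]].round(1))
cv2.imwrite('pics/wrist18.png',c['color'][...,::-1])
E
```

```text
t 24.7 tcp mm [515.4 203.7 317.1] jaw ang -1.812 down [ 0.003  0.001 -1.   ] F [ 1.3 -0.1  0.1] op mm 55.1 q [ 0.24  0.48  1.57 -0.    1.09  2.05]
[(np.float64(293.0235294117647), np.float64(111.63529411764706)), (np.float64(323.2063492063492), np.float64(243.43915343915344))] dome [0.5168 0.2123 0.0795]
[(np.float64(320.75409836065575), np.float64(108.0)), (np.float64(304.33474576271186), np.float64(34.0))] tongue tip [0.6328 0.1858 0.0518] dist 0.1182
plaque corners in seat axes [[-24.9  88.2]
 [ 23.1  84.7]
 [ 23.8 -81.8]
 [-24.3 -86. ]]
```

View pics/wrist18.png

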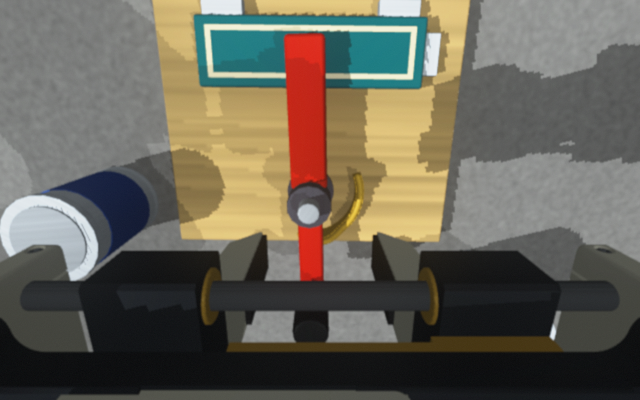

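Tongue-tip top triangulates to z = 52 mm. That fits the notch (56 mm expected) and not the parked level (61 mm) or the cam top (70 mm). The plaque's centre is within about 1.5 mm of the seat. I'll back off and hand in.

```bash
python3 -m inch '0 0 35 0 0.6;0 0 35 0 0.6;0 0 0 0 0.6;0 0 0 0 0.6;0 0 0 0 0.6' ;python3 -c "
from h import *;st();from cell import workorder;print(workorder.hand_in())"
```

```text
time: 25.17
tool_pos: [0.515, 0.2035, 0.386]
tool_rot: [-2.744, 1.57, 0.157]
contact_force: [-0.5, -0.5, 0.5]
opening: 0.055
t 25.17 tcp mm [515.  203.5 386. ] jaw ang -1.812 down [ 0.001  0.    -1.   ] F [-0.5 -0.5  0.5] op mm 55.0 q [ 0.24  0.41  1.47 -0.    1.26  2.05]
the job is handed in; nothing more can be done
None
```

The plaque is seated on the jig and clamped, and the job was handed in at about 25 s. The hand-in gives no verdict.

**What I did:** I swung the clamp aside from about 0.93 to 0.38 and picked up the nearer plaque by its end, to stay clear of the bottle and pot. I put it down in the open, regripped it near the middle, laid it on the jig and pushed it against the back and end stops. Then I took the clamp over the cam and into the notch.

**What went wrong on the way:** The first swing over the cam jammed at about 1.3 with roughly 45 N on the wrist, and the jaws were forced open. I backed off, gripped the knob firmly and lifted it over the top.

**Last checks:**
- **Clamp:** latch_turn is about 1.79 in both fixed views. The tongue tip's top triangulated to 52 mm, against 56 mm expected when locked and 61 mm parked. The 4 mm gap is larger than the calibration error, but it clearly means the clamp is down.
- **Plaque:** in the pictures it lies against all three stops, with its centre about 1.5 mm from the seat.
- **Bystanders:** all four looked upright and in place when last seen. I checked this by eye in the pictures and did not measure it.
- **Robot:** it was well clear of everything, with contact force near zero.

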